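# Open the square jar in its nest and hold the cap over it

### The arm

A 6-joint arm with a two-finger parallel gripper is mounted at the origin on the work surface. World frame = base frame: x ahead of the robot, y to its left, z up, the work surface at z = 0. Lengths are in m, angles in degrees, forces in N, time in s.
With the tool pointing down it reaches from about 0.4 to 0.825 m from the base axis. Payload 7 kg.
Tool frame: the origin (TCP) lies midway between the tips of the shut fingers; the grasp point (between the pads) lies 19 mm behind it; z points along the fingers, y is the line along which they close (so a half turn about z gives the same grasp; the last joint's range is limited). The gripper opens to 88 mm and grips with 3 to 60 N. Pads are 19 mm wide; open, the fingers measure 130 mm over their backs; the gripper's body (78 mm by 193 mm) begins 47 mm behind the grasp point.
Start: joints at [89.846, 20.546, 0.682, 0, -70.136, -16.507], TCP at [0.194, 0.647, 0.227] pointing down, gripper open.
Joint ranges: [-176.03, 176.03], [-82.01, 121.73], [-58.28, 71.71], [-173.87, 95.51], [-174.79, -0.11], [-173.66, 173.66]. Speed limits (degrees/s): [136.94, 136.94, 172.46, 180, 180, 180].

### API

Orientations are given as [roll, pitch, yaw] about the fixed x, y, z axes, in that order (R = Rz(yaw) Ry(pitch) Rx(roll)).
In Python, from plant import r gives the robot as it stands.
- The arm moves only by the tool drive_tool, never from a script. Its argument "commands" is a list of rows, each an object of numbers: "hand": the closure, from 0 (fully open) to 1 (shut); "tx", "ty", "tz": the shift along the world's x, y, z scaled (see below); "turn": the turn about the world's z scaled (see below). A call has 1 to 10 rows; each row is the pose to reach, as a shift and turn from the pose commanded when the call began; what a row does not reach only later rows make up. The controller multiplies each number of a shift by 0.6 m and each number of a turn by 90 degrees. A row lasts 1/10 s, in which the tool goes at most 50 mm and 8.59 degrees, less where a joint would pass 70% of its speed; a pose out of reach is approached as far as the arm can. A call with a number of a shift or a turn outside -1 to 1 is refused whole. A call with a gripper value outside its range is refused whole. The fingers move at their own pace and stop on an object; "grip_force" is the grip in N (left out, the last holds). Time passes only in rows, so rows that repeat a pose let the fingers close. It gives the time, the measured TCP pose, the force, the opening and the grip force at its end, in the units of the state.
- r.get_state(): the state, without advancing time (a new reading comes with each control period).
- r.capture(name): name is "side" or "top" or "wrist"; returns a dict with "frame" (384x512x3 uint8, red, green, blue), "fx", "fy", "cx", "cy" (pixels), "D" ([k1, k2, p1, p2, k3] as OpenCV has them; the pictures are not rectified), "world_from_camera" (4x4, takes a point from camera to world coordinates); the wrist camera has in their place "T_tool_cam" (4x4, takes a point from camera to tool coordinates, whose origin is the TCP and whose axes are the flange's). Camera axes: x right, y down, z forward; pixel columns grow to the right and rows downward; lengths in m; the calibration is good to about 2 mm. A picture is of the moment at which its call begins: read the wrist's pose just before it. There is no depth.
- r.close_job(): hands the job in; it is judged then, once.
Trained networks look in the newest picture that a camera, given by its name, has taken for a name from the list of things; names that differ only in an ending like _2 or _b are one class to them, and where a whole thing is asked for, a point or a joint stands for the part that bears it (a point fixed in the world has none). Each returns a list of dicts, best first, with "score" (0 to 1); they miss things now and then, are a little off and sometimes report something else, mostly with a low value. They report only what shows in the picture. A call takes as long as a camera call. They do not tell look-alikes from the thing itself.
- r.trace(label, camera): "pixels" (384x512 bool, what is visible of it) and "extent" ([left, top, right, bottom] in pixels, round what is visible of it).
The state is a dict: "time_s": time; "joints": joint angles; "qd": joint speeds; "joint_torque": joint torques, N m; "tcp_pos": TCP position; "eef_rot": TCP orientation; "contact_force": force on the tool from outside, world axes, zero at the start; "moment": the same for the moment, N m; "gripper_width": finger opening in m; "gripper_force": force on a finger pad.
Only numpy, scipy, OpenCV 4.12 (cv2) and the standard library are available. Lean on these libraries where they do the work, as an engineer would, in place of code of your own. Each camera call takes 0.05 s, during which the arm holds its last target. There are 200 camera calls.

### The job

The contents of the square glass jar are to be checked: stand the jar, still closed, upright and fully down in the square pocket of the wooden nest block, which keeps it from turning. Then unscrew its tight metal cap anticlockwise just until it comes free, lift it straight off, and finish while still holding the cap level over the middle of the jar's mouth, about 2 cm clear of the rim, with the jar left standing in the nest. Keep the jar upright throughout and leave the other things on the table where they are.

Things in the scene. Friction and masses are not known exactly. Their poses are not given: they have to be found in the camera images.
- jar_center (a point): Centre of the square amber glass jar's body (30 mm above its underside). Body 60 x 60 mm, 60 mm tall, axes x and y square to its sides, z up; loose, 0.35 to 0.57 kg with its cap. A round neck (34 mm diameter) rises to the rim, 98 mm above the underside; a black collar (50 mm diameter) lies round the neck 74 to 79 mm above the underside, just under the cap.
- cap_center (a point): Centre (half-way up) of the jar's round ribbed aluminium cap, on the jar's axis: 55 mm diameter (56 over the ribs), 30 mm tall, hollow below, z up. Screwed on, its centre is 95 mm above the jar's underside, its lower edge 80 mm, its top 110 mm; between its lower edge and the jar's shoulder 13 to 18 mm of height is free for finger tips. Lifting the closed jar by the cap is fine (1.5 mm of play).
- cap: The same cap; origin at the centre of its lower edge, z up. Three lugs hold it. It is tight: turning it anticlockwise (seen from above) takes about 0.4 N m all the way. It is free after 60 degrees and meets a stop at 94; about 76 is the middle. Then it lifts straight off: its lower edge passes the rim after 18 mm of lift.
- jar: The same jar; origin at the centre of its underside, z up.
- collar (a joint): Angle (rad) that the black collar on the jar's neck has been turned by the cap's lugs, anticlockwise from above; 0 with the cap tight, and it follows the cap's turn on the jar to within about 0.07 rad. It stays on the jar, where it was left, when the cap is lifted.
- nest_mouth (a point): Centre of the nest pocket's mouth, at the top face of a dark wooden block 100 x 100 x 30 mm fixed to the table; x and y square to the sides, z up. The pocket is 65 x 65 mm, 22 mm deep (floor 8 mm above the table), with 4 mm chamfers at the mouth. With the jar fully down, the centre of its body is 8 mm above this point and it can turn only about 5 degrees.
- round_jar_center (a point): Centre of the round amber glass jar with a paper label and a metal cap, 62 x 62 x 105 mm; leave it alone.
- tin_center (a point): Centre of a plain round steel tin, 66 x 66 x 75 mm; leave it alone.
- tall_bottle_center (a point): Centre of a tall green bottle towards the back, 64 x 64 x 210 mm; leave it alone.
- wood_box_center (a point): Centre of a small pale wooden box, 70 x 120 x 40 mm; leave it alone.
- cork_stopper_center (a point): Centre of a loose cork stopper standing on end, 26 x 26 x 25 mm; leave it alone.
- dust_brush_center (a point): Centre of a wooden dusting brush lying at the right, about 200 mm; leave it alone.
- carton_center (a point): Centre of a small upright carton, 55 x 80 x 110 mm; leave it alone.
Not all that is in view belongs to the job. Leave any blue, green or red look-alike of the jar alone.

How it is judged (in metres and radians):
On the way, in this order (a step that is already met when the one before it is completed fails the run):
1. the jar, still closed, stands upright and fully down in the nest's pocket (z of jar_center in the frame of nest_mouth below 0.011 m and horizontal distance between jar_center and nest_mouth below 0.008 m and angle between jar_center's own z axis and vertical below 0.08 rad and value of joint collar below 0.3 rad and z of cap_center in the frame of jar_center below 0.07 m), for 0.2 s.
2. the cap is unscrewed until its lugs are free, with the jar in the nest (z of jar_center in the frame of nest_mouth below 0.011 m and horizontal distance between jar_center and nest_mouth below 0.008 m and angle between jar_center's own z axis and vertical below 0.08 rad and value of joint collar above 0.85 rad), for 0.1 s.
At the end, for the whole second after the job is handed in: Jar in the nest (down to 3 mm, centred to 8 mm, tilt under 0.08 rad), not touched by the arm; collar turned over 0.85 rad; cap held still by the fingers, clear of the jar, lower edge 3 to 47 mm above the rim, within 20 mm of the jar's axis, level to 0.2 rad (all of step 2 and z of cap_center in the frame of jar_center between 0.086 and 0.13 m and horizontal distance between cap_center and jar_center below 0.02 m and angle between cap_center's own z axis and vertical below 0.2 rad and contact force between the fingers and cap above 1 N and contact force between each of cap, the arm and jar below 0.1 N and linear speed of cap below 0.02 m/s); the arm keeps its last pose, push and grip.
It fails at once if the cap is forced on past the stop after it is free (value of joint collar above 1.8 rad).
It fails at once if the jar is tipped by more than 0.5 rad (angle between jar_center's own z axis and vertical above 0.5 rad).
It fails at once if a bystander is moved more than 40 mm (distance of any of round_jar_center, tin_center, tall_bottle_center, wood_box_center, cork_stopper_center, dust_brush_center, carton_center from where it was at the start of the episode above 0.04 m).
It also fails if it takes over 45 s, if anything falls off the work surface, if the arm or the gripper's body presses on something with over 40 N, if the wrist force passes 120 N, or if a joint passes its speed limit or range.

## Working session

There is one attempt and no reset: what is moved stays moved. The work goes in short steps, Python scripts to look and compute and a tool call to move; the robot and the scene stay as the last step left them, time stands still between calls to the robot, and variables do not carry over. Pictures are saved under pics/ and viewed, at most 10 in all, crops included, and the job is handed in when it is done.

Besides the shell and the picture viewer there is one more tool, called after ">>>" by a JSON object that holds its "api" and its "payload". drive_tool: Moves the arm, as the interface text tells. Its arguments: {"type":"object","properties":{"commands":{"type":"array"},"grip_force":{"type":"number"}},"required":["commands"]}

```bash
mkdir -p pics; ls
cat > h.py <<'E'
from plant import r
import numpy as np, cv2
from scipy.spatial.transform import Rotation as R
def cap(n):
    s=r.get_state(); c=r.capture(n)
    K=np.array([[c['fx'],0,c['cx']],[0,c['fy'],c['cy']],[0,0,1.]])
    if n=='wrist':
        T=np.eye(4);T[:3,:3]=R.from_euler('xyz',s['eef_rot'],degrees=True).as_matrix();T[:3,3]=s['tcp_pos'];T=T@c['T_tool_cam']
    else: T=np.array(c['world_from_camera'])
    return c['frame'],K,np.array(c['D'],float),T,s
def ray(px,K,D,T,z):
    p=cv2.undistortPoints(np.array(px,float).reshape(-1,1,2),K,D)[:,0]
    d=np.c_[p,np.ones(len(p))]@T[:3,:3].T
    return T[:3,3]+d*((z-T[2,3])/d[:,2])[:,None]
def proj(P,K,D,T):
    Ti=np.linalg.inv(T);return cv2.projectPoints(np.array(P,float).reshape(-1,3),cv2.Rodrigues(Ti[:3,:3])[0],Ti[:3,3],K,D)[0][:,0]
E
python3 - <<'E'
from h import *
ims=[]
for n in ['top','side']:
    f,K,D,T,s=cap(n); cv2.imwrite(f'pics/{n}0.png',f[...,::-1]); print(n,T[:3,3].round(3),s['eef_rot'],s['tcp_pos'])
    for l in ['jar','cap','nest_mouth','round_jar_center']:
        try:
            for o in r.trace(l,n)[:4]: print(l,round(o['score'],2),o['extent'])
        except Exception as e: print(l,e)
E
```

```text
pics
top [ 3.47e-01 -1.00e-03  1.33e+00] [ 1.79904663e+02 -7.20655466e-03 -1.66667687e+01] [0.19340325 0.64617832 0.22561054]
jar 0.98 [201.7, 177.6, 228.1, 199.9]
jar 0.74 [196.3, 237.5, 228.7, 267.7]
jar 0.71 [157.2, 255.2, 182.8, 275.3]
jar 0.68 [177.3, 209.3, 196.4, 235.0]
cap 0.62 [173.1, 206.6, 193.4, 229.9]
nest_mouth 0.7 [266.8, 203.3, 312.5, 245.8]
round_jar_center 0.71 [172.5, 134.7, 197.7, 164.8]
side [0.092 0.483 0.842] [ 1.79955412e+02 -6.35788303e-03 -1.66644725e+01] [0.19350193 0.64643772 0.22611036]
jar 0.92 [220.5, 301.6, 252.7, 345.1]
jar 0.9 [242.8, 257.5, 276.6, 297.9]
jar 0.66 [192.7, 268.6, 228.5, 295.6]
jar 0.61 [200.7, 214.6, 225.4, 252.5]
cap 0.68 [197.7, 251.4, 221.3, 278.8]
nest_mouth 0.84 [271.3, 195.0, 312.6, 231.3]
round_jar_center 0.94 [142.4, 207.4, 170.3, 246.3]
```

View pics/top0.png

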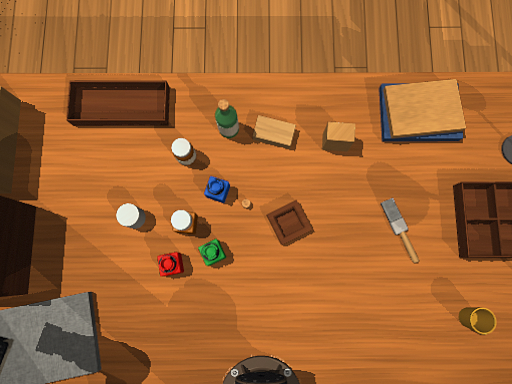

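View pics/side0.png

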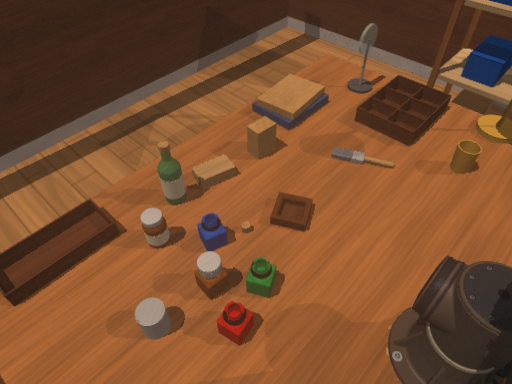

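The top view shows these candidates: the amber square jar with a silver cap at (183,221), blue (217,188), red (170,264) and green (212,252) look-alikes, the round labelled jar at (183,150) and the tin at (130,215). I choose (183,221), which is at (210,272) in the side view, because it is amber, square and capped. The nest is at (290,223), and the arm is at the lower left.

Run:
```python
from h import *
for n in ['top','side']:
    f,K,D,T,s=cap(n)
    for l in ['cap','jar','nest_mouth','cork_stopper_center','round_jar_center','tall_bottle_center','tin_center','wood_box_center','carton_center']:
        for o in r.trace(l,n)[:4]:
            m=o['pixels'].astype(np.uint8); (c,sz,a)=cv2.minAreaRect(cv2.findNonZero(m))
            z={'cap':.095,'nest_mouth':.03}.get(l,.05)
            print(n,l,round(o['score'],2),np.round(c,1),np.round(sz,1),round(a,1),ray([c],K,D,T,z).round(3))
    if n=='side': cv2.imwrite('pics/c.png',cv2.resize(f[200:360,120:320,::-1],None,fx=4,fy=4)[:600])
f,K,D,T,s=cap('wrist');print(r.capture('wrist')['T_tool_cam'],K)
```

```text
top cap 0.71 [180.5 219. ] [20. 21.] 90.0 [[0.494 0.226 0.095]]
top jar 0.69 [170.2 263.5] [22.2 23.7] 78.7 [[0.372 0.259 0.05 ]]
top jar 0.63 [216.6 188.7] [23.2 22.3] 17.1 [[0.589 0.131 0.05 ]]
top jar 0.51 [185.2 221.5] [23.  22.6] 5.7 [[0.492 0.22  0.05 ]]
top nest_mouth 0.65 [288.6 221.2] [34.9 34.9] 63.4 [[ 0.494 -0.082  0.03 ]]
top cork_stopper_center 0.51 [273.  131.5] [41.2 26.4] 13.4 [[ 0.765 -0.038  0.05 ]]
top cork_stopper_center 0.48 [189.2 225.5] [16.  24.7] 43.2 [[0.48  0.208 0.05 ]]
top round_jar_center 0.6 [183.3 150.5] [27.8 19.9] 71.6 [[0.706 0.232 0.05 ]]
top tall_bottle_center 0.57 [226.1 118.2] [38.8 21.8] 78.7 [[0.808 0.105 0.05 ]]
top tin_center 0.65 [183.4 151.1] [29.4 21.1] 56.3 [[0.704 0.232 0.05 ]]
top tin_center 0.61 [130.5 215.7] [29.7 23.7] 18.4 [[0.509 0.38  0.05 ]]
top wood_box_center 0.62 [273.1 131. ] [38.6 25. ] 14.9 [[ 0.767 -0.038  0.05 ]]
top carton_center 0.63 [338.1 135.9] [32.1 28.5] 4.1 [[ 0.751 -0.234  0.05 ]]
side cap 0.86 [209.5 263.5] [27. 25.] 90.0 [[0.493 0.219 0.095]]
side jar 0.96 [211.9 231.8] [34.4 25. ] 63.4 [[0.584 0.134 0.05 ]]

[... 518 characters left out ...]
ide tin_center 0.76 [152.5 318. ] [41.6 32.2] 63.4 [[0.507 0.383 0.05 ]]
side tin_center 0.23 [245.5 227. ] [12.  9.] 90.0 [[0.53  0.064 0.05 ]]
side wood_box_center 0.61 [213.6 171.7] [25.1 42.9] 66.4 [[ 0.747 -0.022  0.05 ]]
side carton_center 0.59 [261.  137.5] [41. 28.] 90.0 [[ 0.75  -0.238  0.05 ]]
[[ 1.07957295e-05 -9.53992244e-01 -2.99831282e-01  8.28630908e-02]
 [ 9.99999910e-01 -1.17034194e-04  4.08381145e-04  1.18588908e-03]
 [-4.24682957e-04 -2.99831259e-01  9.53992157e-01 -1.57565325e-01]
 [ 0.00000000e+00  0.00000000e+00  0.00000000e+00  1.00000000e+00]] [[300.97103373   0.         255.03028448]
 [  0.         300.97103373 194.00590022]
 [  0.           0.           1.        ]]
```

View pics/c.png

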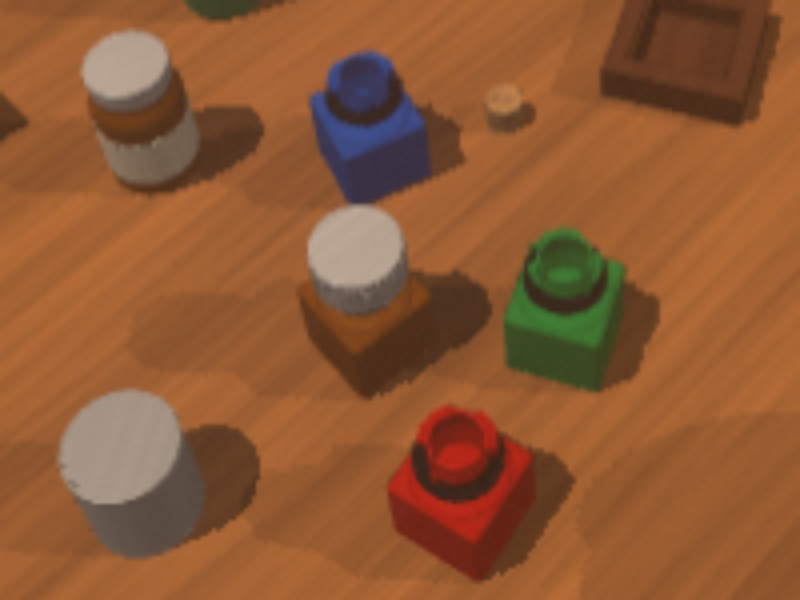

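The crop confirms the amber square jar with the silver cap at (355,290), about (0.493, 0.222) in the world. The blue, green and red look-alikes around it have no caps. I'll move above it for a close look.

>>> {"api": "drive_tool", "payload": {"commands": [{"tx": 0.495,"ty": -0.708,"tz": 0.03,"hand": 0},{"tx": 0.495,"ty": -0.708,"tz": 0.03,"hand": 0},{"tx": 0.495,"ty": -0.708,"tz": 0.03,"hand": 0},{"tx": 0.495,"ty": -0.708,"tz": 0.03,"hand": 0},{"tx": 0.495,"ty": -0.708,"tz": 0.03,"hand": 0},{"tx": 0.495,"ty": -0.708,"tz": 0.03,"hand": 0},{"tx": 0.495,"ty": -0.708,"tz": 0.03,"hand": 0},{"tx": 0.495,"ty": -0.708,"tz": 0.03,"hand": 0},{"tx": 0.495,"ty": -0.708,"tz": 0.03,"hand": 0},{"tx": 0.495,"ty": -0.708,"tz": 0.03,"hand": 0}]}}

```text
invalid input
```

>>> {"api": "drive_tool", "payload": {"commands": [{"tx": 0,"hand": 0},{"tx": 0,"hand": 0},{"tx": 0,"hand": 0},{"tx": 0,"hand": 0}]}}

```text
invalid input
```

>>> {"api": "drive_tool", "payload": {"commands": [{"hand": 0,"tx": 0.495,"ty": -0.708,"tz": 0.03,"turn": 0},{"hand": 0,"tx": 0.495,"ty": -0.708,"tz": 0.03,"turn": 0},{"hand": 0,"tx": 0.495,"ty": -0.708,"tz": 0.03,"turn": 0},{"hand": 0,"tx": 0.495,"ty": -0.708,"tz": 0.03,"turn": 0},{"hand": 0,"tx": 0.495,"ty": -0.708,"tz": 0.03,"turn": 0},{"hand": 0,"tx": 0.495,"ty": -0.708,"tz": 0.03,"turn": 0},{"hand": 0,"tx": 0.495,"ty": -0.708,"tz": 0.03,"turn": 0},{"hand": 0,"tx": 0.495,"ty": -0.708,"tz": 0.03,"turn": 0},{"hand": 0,"tx": 0.495,"ty": -0.708,"tz": 0.03,"turn": 0},{"hand": 0,"tx": 0.495,"ty": -0.708,"tz": 0.03,"turn": 0}]}}

```text
time_s: 2.6
tcp_pos: [0.4807, 0.2353, 0.2445]
eef_rot: [-179.9, -0.0, -16.6]
contact_force: [0.7, 1.6, 0.4]
gripper_width: 0.0875
gripper_force: 0.0
```

Run:
```python
from h import *
f,K,D,T,s=cap('wrist')
cv2.imwrite('pics/w1.png',f[...,::-1]);print(s['tcp_pos'],s['joints'],s['contact_force'])
for l in ['cap','jar','nest_mouth']:
    for o in r.trace(l,'wrist')[:3]:
        m=o['pixels'].astype(np.uint8); q=cv2.minAreaRect(cv2.findNonZero(m)); print(l,o['score'],o['extent'],np.round(q[0],1),q[1:],ray([q[0]],K,D,T,.11 if l=='cap' else .03))
```

```text
[0.48070699 0.23534777 0.24448796] [ 4.70887340e+01  6.63344423e+00 -1.53923562e+01  5.57955688e-03
 -6.79134031e+01  2.62721377e+01] [0.69336657 1.57421951 0.4129651 ]
cap 0.95 [238.2, 140.5, 289.4, 196.6] [264.5 165.5] ((57.0, 53.0), 90.0) [[0.49748201 0.21933197 0.11      ]]
jar 0.97 [237.9, 125.6, 292.8, 175.5] [263.2 154.7] ((55.10862731933594, 53.14746856689453), 78.69007110595703) [[0.49410967 0.21949089 0.03      ]]
jar 0.9 [287.6, 7.0, 354.7, 76.7] [321.1  42.6] ((65.4175796508789, 68.02912902832031), 1.8476102352142334) [[0.59648304 0.12250805 0.03      ]]
jar 0.77 [310.9, 165.8, 377.5, 234.3] [345.6 204.6] ((69.34297943115234, 50.657745361328125), 48.36646270751953) [[0.39998806 0.13446775 0.03      ]]
nest_mouth 0.87 [442.0, 19.2, 508.8, 137.3] [477.  78.] ((118.0, 68.0), 90.0) [[ 0.50878651 -0.04072552  0.03      ]]
```

View pics/w1.png

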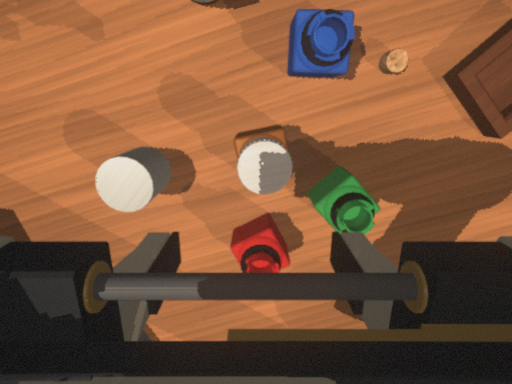

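The wrist picture shows the silver cap at (264,165), with the amber body behind it and its top edge running from about (235,137) to (284,127). Blue is at (322,42), green at (345,200), red at (262,250) and the nest's corner at (480,80). Next I fit the jar and nest poses to the masks.

```bash
cat > fit.py <<'E'
from h import *
from scipy.optimize import minimize
def sq(x,y,a,h,z): 
    return [[x+h*np.sqrt(2)*np.cos(a+np.pi/4+k*np.pi/2),y+h*np.sqrt(2)*np.sin(a+np.pi/4+k*np.pi/2),z] for k in range(4)]
def ci(x,y,rr,z): t=np.linspace(0,2*np.pi,40); return [[x+rr*np.cos(a),y+rr*np.sin(a),z] for a in t]
def sil(parts,v):
    m=np.zeros((384*4,512*4),np.uint8)
    for P in parts: cv2.fillConvexPoly(m,cv2.convexHull((proj(P,*v)*4+1.5).round().astype(np.int32)),1)
    return cv2.resize(m.astype(np.float32),(512,384),interpolation=cv2.INTER_AREA)
def iou(a,b): return np.minimum(a,b).sum()/np.maximum(a,b).sum()
def jarparts(p,z0=0): return [sq(p[0],p[1],p[2],.03,z0)+sq(p[0],p[1],p[2],.03,z0+.06),ci(p[0],p[1],.028,z0+.08)+ci(p[0],p[1],.028,z0+.11)]
def nestparts(p): return [sq(p[0],p[1],p[2],.05,0)+sq(p[0],p[1],p[2],.05,.03)]
def capparts(p,z0=0): return [jarparts(p,z0)[1]]
def fit(parts,views,xy,yaws=range(0,90,10)):
    f=lambda p:-sum(iou(sil(parts(p),v),m) for v,m in views)/len(views)
    best=min(([f((*xy,np.radians(y))),y] for y in yaws))
    s0=np.array([*xy,np.radians(best[1])]); S=np.array([s0]+[s0+d for d in np.diag([.006,.006,.15])])
    q=minimize(f,s0,method='Nelder-Mead',options=dict(initial_simplex=S,xatol=1e-4,fatol=1e-4))
    return q.x[:2].round(4),round(np.degrees(q.x[2]),1),round(q.fun,3)
def mask(l,n,v,xy,z):
    c=proj([[*xy,z]],*v)[0]; o=[o for o in r.trace(l,n) if abs((o['extent'][0]+o['extent'][2])/2-c[0])<20 and abs((o['extent'][1]+o['extent'][3])/2-c[1])<25]
    return o[0]['pixels'].astype(np.float32) if o else None
E
python3 - <<'E'
from fit import *
J=[];C=[];N=[]
for n in ['wrist','top','side']:
    f,K,D,T,s=cap(n); v=(K,D,T)
    c=mask('cap',n,v,(.494,.221),.095); j=mask('jar',n,v,(.494,.221),.05)
    print(n,c is None,j is None)
    if c is not None: C.append((v,c))
    if c is not None and j is not None: J.append((v,np.maximum(c,j)))
    if n!='wrist':
        m=mask('nest_mouth',n,v,(.49,-.078),.02)
        if m is not None: N.append((v,m))
for V in (C,):
    for i in range(len(V)): print('cap',fit(capparts,[V[i]],(.494,.221),[0]))
for i in range(len(J)): print('jar',fit(jarparts,[J[i]],(.494,.221)))
print('jar all',fit(jarparts,J,(.494,.221)))
for i in range(len(N)): print('nest',fit(nestparts,[N[i]],(.49,-.078)))
print('nest all',fit(nestparts,N,(.49,-.078)))
E
```

```text
wrist False False
top True True
side False False
cap (array([0.4949, 0.2193]), np.float64(1.5), np.float64(-0.975))
cap (array([0.4938, 0.2209]), np.float64(1.3), np.float64(-0.923))
jar (array([0.4949, 0.2194]), np.float64(85.0), np.float64(-0.97))
jar (array([0.494 , 0.2205]), np.float64(82.7), np.float64(-0.938))
jar all (array([0.495 , 0.2195]), np.float64(84.2), np.float64(-0.952))
nest (array([ 0.4947, -0.083 ]), np.float64(26.0), np.float64(-0.944))
nest (array([ 0.4926, -0.0837]), np.float64(25.9), np.float64(-0.959))
nest all (array([ 0.4935, -0.0835]), np.float64(25.7), np.float64(-0.942))
```

Run:
```python
from h import *
s=r.get_state();p=s['tcp_pos'];print(p,s['eef_rot'],((np.array([.495,.2195,.079])-p)/.6).round(4),s['time_s'])
```

```text
[0.47964605 0.23754059 0.24391609] [-1.79998196e+02  2.02929778e-04 -1.66130362e+01] [ 0.0256 -0.0301 -0.2749] 3.35
```

>>> {"api": "drive_tool", "payload": {"commands": [{"hand": 0,"tx": 0.0255,"ty": -0.03,"tz": -0.06,"turn": 0},{"hand": 0,"tx": 0.0255,"ty": -0.03,"tz": -0.06,"turn": 0},{"hand": 0,"tx": 0.0255,"ty": -0.03,"tz": -0.06,"turn": 0},{"hand": 0,"tx": 0.0255,"ty": -0.03,"tz": -0.06,"turn": 0}]}}

```text
time_s: 3.75
tcp_pos: [0.4956, 0.2196, 0.2088]
eef_rot: [-179.9, -0.1, -16.7]
contact_force: [-0.5, -0.9, 0.9]
gripper_width: 0.0876
gripper_force: 0.0
```

Run:
```python
from fit import *
for i in range(2):
    f,K,D,T,s=cap('wrist');v=(K,D,T);print(s['tcp_pos'])
    c=mask('cap','wrist',v,(.494,.221),.095); j=mask('jar','wrist',v,(.494,.221),.05)
    if c is not None:
        print(fit(capparts,[(v,c)],(.494,.22),[0]))
        if j is not None: print(fit(jarparts,[(v,np.maximum(c,j))],(.494,.22)))
s=r.get_state();p=s['tcp_pos'];print(p,((np.array([.495,.2195,.079])-p)/.6).round(4),s['time_s'])
```

```text
[0.49561616 0.21958646 0.20884813]
(array([0.4954, 0.2197]), np.float64(3.8), np.float64(-0.95))
(array([0.4956, 0.2196]), np.float64(84.1), np.float64(-0.951))
[0.49544183 0.21974516 0.20891111]
(array([0.4944, 0.2197]), np.float64(3.5), np.float64(-0.922))
(array([0.496 , 0.2193]), np.float64(83.7), np.float64(-0.943))
[0.495242   0.21946199 0.20847615] [-4.000e-04  1.000e-04 -2.158e-01] 4.05
```

>>> {"api": "drive_tool", "payload": {"commands": [{"hand": 0,"tx": 0,"ty": 0,"tz": -0.07,"turn": 0},{"hand": 0,"tx": 0,"ty": 0,"tz": -0.14,"turn": 0},{"hand": 0,"tx": 0,"ty": 0,"tz": -0.19,"turn": 0},{"hand": 0,"tx": 0,"ty": 0,"tz": -0.215,"turn": 0},{"hand": 0,"tx": 0,"ty": 0,"tz": -0.215,"turn": 0},{"hand": 0,"tx": 0,"ty": 0,"tz": -0.215,"turn": 0}]}}

```text
time_s: 4.65
tcp_pos: [0.4955, 0.2194, 0.0795]
eef_rot: [180.0, -0.0, -16.6]
contact_force: [-0.5, -0.3, 0.1]
gripper_width: 0.0875
gripper_force: 0.0
```

>>> {"api": "drive_tool", "payload": {"commands": [{"hand": 1,"tx": 0,"ty": 0,"tz": 0,"turn": 0},{"hand": 1,"tx": 0,"ty": 0,"tz": 0,"turn": 0},{"hand": 1,"tx": 0,"ty": 0,"tz": 0,"turn": 0},{"hand": 1,"tx": 0,"ty": 0,"tz": 0,"turn": 0},{"hand": 1,"tx": 0,"ty": 0,"tz": 0,"turn": 0},{"hand": 1,"tx": 0,"ty": 0,"tz": 0,"turn": 0},{"hand": 1,"tx": 0,"ty": 0,"tz": 0,"turn": 0},{"hand": 1,"tx": 0,"ty": 0,"tz": 0,"turn": 0}], "grip_force": 50}}

```text
time_s: 5.45
tcp_pos: [0.4955, 0.2196, 0.0792]
eef_rot: [-179.9, -0.0, -16.6]
contact_force: [-0.4, 2.4, 3.3]
gripper_width: 0.0543
gripper_force: 50.0
```

>>> {"api": "drive_tool", "payload": {"commands": [{"hand": 1,"tx": 0,"ty": 0,"tz": 0.02,"turn": 0},{"hand": 1,"tx": 0,"ty": 0,"tz": 0.07,"turn": 0},{"hand": 1,"tx": 0,"ty": 0,"tz": 0.13,"turn": 0},{"hand": 1,"tx": 0,"ty": 0,"tz": 0.18,"turn": 0},{"hand": 1,"tx": 0,"ty": 0,"tz": 0.22,"turn": 0},{"hand": 1,"tx": 0,"ty": 0,"tz": 0.23,"turn": 0},{"hand": 1,"tx": 0,"ty": 0,"tz": 0.23,"turn": 0}]}}

```text
time_s: 6.15
tcp_pos: [0.4948, 0.2188, 0.217]
eef_rot: [-180.0, 0.0, -16.7]
contact_force: [-0.3, 1.3, -5.6]
gripper_width: 0.054
gripper_force: 50.0
```

>>> {"api": "drive_tool", "payload": {"commands": [{"hand": 1,"tx": 0,"ty": -0.03,"tz": 0,"turn": -0.06},{"hand": 1,"tx": 0,"ty": -0.09,"tz": 0,"turn": -0.14},{"hand": 1,"tx": 0,"ty": -0.16,"tz": 0,"turn": -0.22},{"hand": 1,"tx": 0,"ty": -0.23,"tz": 0,"turn": -0.3},{"hand": 1,"tx": 0,"ty": -0.3,"tz": 0,"turn": -0.38},{"hand": 1,"tx": 0,"ty": -0.37,"tz": 0,"turn": -0.46},{"hand": 1,"tx": -0.002,"ty": -0.43,"tz": 0,"turn": -0.53},{"hand": 1,"tx": -0.003,"ty": -0.48,"tz": 0,"turn": -0.6},{"hand": 1,"tx": -0.003,"ty": -0.505,"tz": 0,"turn": -0.649},{"hand": 1,"tx": -0.003,"ty": -0.505,"tz": 0,"turn": -0.649}]}}

```text
time_s: 7.15
tcp_pos: [0.4915, -0.0859, 0.2146]
eef_rot: [179.7, 0.0, -75.4]
contact_force: [-0.6, 1.5, -4.6]
gripper_width: 0.0544
gripper_force: 50.0
```

Run:
```python
from fit import *
s=r.get_state();p=s['tcp_pos'];z0=p[2]-.0795;print(s['time_s'],p,s['eef_rot'],s['contact_force'],s['gripper_width'],s['gripper_force'])
J=[];N=[]
for n in ['wrist','top','side']:
    f,K,D,T,s=cap(n); v=(K,D,T); cv2.imwrite(f'pics/n_{n}.png',f[...,::-1])
    c=mask('cap',n,v,p[:2],z0+.095); j=mask('jar',n,v,p[:2],z0+.05); print(n,c is None,j is None)
    if c is not None and j is not None:
        q=(v,np.maximum(c,j)); J.append(q); print('jar',fit(lambda u:jarparts(u,z0),[q],p[:2]))
    m=mask('nest_mouth',n,v,(.4935,-.0835),.02)
    if m is not None: print('nest',fit(nestparts,[(v,m)],(.4935,-.0835)))
```

```text
7.15 [ 0.49151408 -0.08588426  0.21455673] [ 1.79733581e+02  3.53242991e-02 -7.53694999e+01] [-0.60212281  1.50024797 -4.62198101] 0.05444547537344214 49.99971432611346
wrist False True
top True True
nest (array([ 0.4897, -0.0791]), np.float64(18.6), np.float64(-0.142))
side False False
jar (array([ 0.4917, -0.0807]), np.float64(28.4), np.float64(-0.888))
nest (array([ 0.4927, -0.0845]), np.float64(27.4), np.float64(-0.947))
```

Run:
```python
import cv2,numpy as np
a=cv2.imread('pics/n_wrist.png')[0:384,100:420];b=cv2.imread('pics/n_side.png')[130:258,220:360]
cv2.imwrite('pics/n.png',np.hstack([cv2.resize(a,(400,480)),cv2.resize(b,(400,366),interpolation=3)[:366]]) if 0 else np.hstack([cv2.resize(a,(400,480)),cv2.copyMakeBorder(cv2.resize(b,(400,366),interpolation=3),0,114,0,0,0)]))
```

```text
(no output)
```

View pics/n.png

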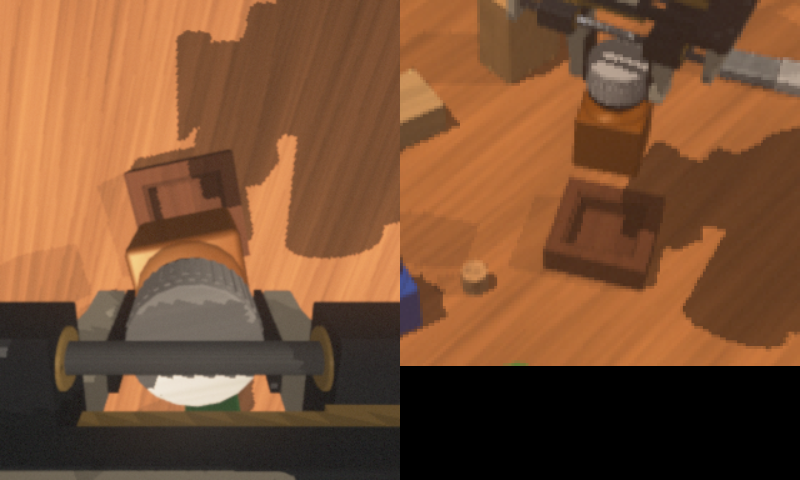

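Run:
```python
from fit import *
s=r.get_state();p=s['tcp_pos'];print(p,s['eef_rot'],((np.array([.4932,-.084,.125])-p)/.6).round(4))
f=cv2.imread('pics/n_wrist.png')
n=cap('wrist');v=n[1:4]
m=mask('nest_mouth','side',cap('side')[1:4],(.4935,-.0835),.02)
# overlay checks: predicted nest and jar outlines in both views
for name in ['wrist','side']:
    f,K,D,T,s=cap(name);g=cv2.resize(f[...,::-1],None,fx=3,fy=3).copy();z0=p[2]-.0795
    def dr(P,c): cv2.polylines(g,[((proj(P,K,D,T)+.5)*3).astype(np.int32)],True,c,1)
    a=np.radians(25.8)
    for h,z in ((.05,.03),(.05,0),(.0325,.03)): dr(sq(.4932,-.084,a,h,z),(0,255,0))
    for z in (0,.06): dr(sq(p[0],p[1],a,.03,z0+z),(255,255,0))
    c=(proj([[.4932,-.084,.08]],K,D,T)[0]*3).astype(int); x=max(c[0]-200,0);y=max(c[1]-200 if name=='side' else c[1]-250,0)
    cv2.imwrite(f'pics/o_{name}.png',cv2.resize(g[y:y+400,x:x+400],(400,400)))
cv2.imwrite('pics/o.png',np.hstack([cv2.imread('pics/o_wrist.png'),cv2.imread('pics/o_side.png')]))
```

```text
[ 0.49339254 -0.08360521  0.21694314] [-1.79995316e+02  9.88435477e-04 -7.50347028e+01] [-0.0003 -0.0007 -0.1532]
```

View pics/o.png

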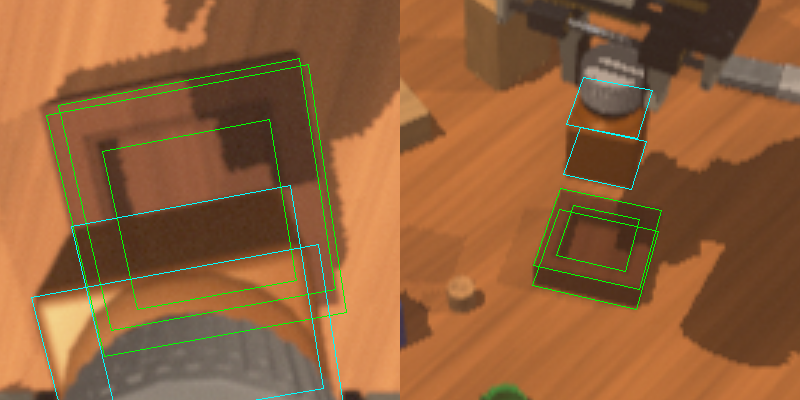

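The overlay shows the jar where it was predicted. The nest's far edge runs (42,103)–(297,50) and its prediction runs (47,115)–(300,58), so the nest may be 2–4 mm off. I'll back off so the wrist camera sees the whole block.

>>> {"api": "drive_tool", "payload": {"commands": [{"hand": 1,"tx": -0.015,"ty": 0.06,"tz": 0.03,"turn": 0},{"hand": 1,"tx": -0.03,"ty": 0.12,"tz": 0.06,"turn": 0},{"hand": 1,"tx": -0.04,"ty": 0.15,"tz": 0.06,"turn": 0},{"hand": 1,"tx": -0.04,"ty": 0.15,"tz": 0.06,"turn": 0},{"hand": 1,"tx": -0.04,"ty": 0.15,"tz": 0.06,"turn": 0},{"hand": 1,"tx": -0.04,"ty": 0.15,"tz": 0.06,"turn": 0}]}}

```text
time_s: 8.6
tcp_pos: [0.4694, 0.0057, 0.2528]
eef_rot: [180.0, -0.0, -75.1]
contact_force: [-0.1, -0.2, -5.5]
gripper_width: 0.054
gripper_force: 50.0
```

Run:
```python
from fit import *
N=[]
for n in ['wrist','side','wrist','top']:
    f,K,D,T,s=cap(n); v=(K,D,T); p=s['tcp_pos']
    m=mask('nest_mouth',n,v,(.494,-.085),.02)
    if m is not None: N.append((v,m));q=fit(nestparts,[(v,m)],(.494,-.085));print(n,p,'nest',q)
    if n=='wrist' and len(N)<2: cv2.imwrite('pics/w3.png',f[...,::-1]); F=f.copy();V=v
print(fit(nestparts,N[:2],(.494,-.085)))
c=(proj([[.494,-.085,.03]],*V)[0]).astype(int);g=cv2.resize(F[...,::-1],None,fx=4,fy=4,interpolation=3)
def dr(P,col): cv2.polylines(g,[((proj(P,*V)+.5)*4).astype(np.int32)],True,col,1)
a=np.radians(25.8)
for h,z in ((.05,.03),(.05,0),(.0325,.026)): dr(sq(.4932,-.084,a,h,z),(0,255,0))
y,x=max(c[1]*4-300,0),max(c[0]*4-300,0);cv2.imwrite('pics/o3.png',g[y:y+600,x:x+600]);print(c)
```

```text
wrist [0.46935302 0.00573862 0.25276035] nest (array([ 0.4967, -0.0866]), np.float64(26.5), np.float64(-0.976))
side [0.46938903 0.00550624 0.2526395 ] nest (array([ 0.4938, -0.0837]), np.float64(27.3), np.float64(-0.793))
wrist [0.46939936 0.00553835 0.25265967] nest (array([ 0.4969, -0.0866]), np.float64(26.1), np.float64(-0.983))
top [0.46939762 0.00565413 0.25271799] nest (array([ 0.497 , -0.0853]), np.float64(26.6), np.float64(-0.755))
(array([ 0.4959, -0.0859]), np.float64(26.3), np.float64(-0.867))
[255  89]
```

View pics/o3.png

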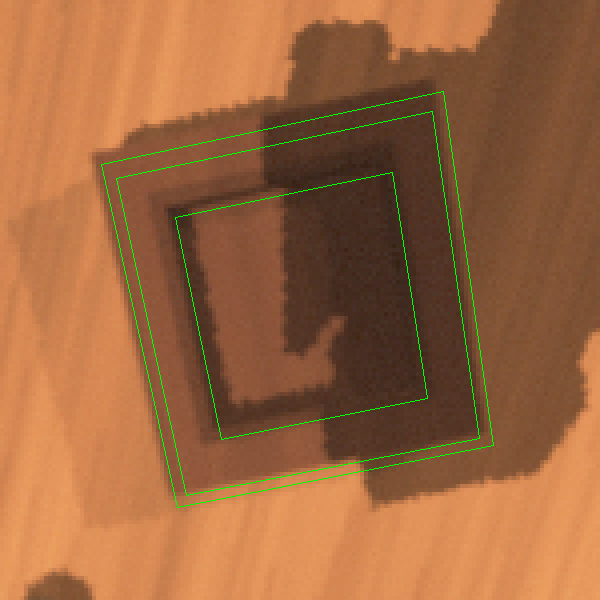

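>>> {"api": "drive_tool", "payload": {"commands": [{"hand": 1,"tx": 0.02,"ty": -0.07,"tz": 0,"turn": 0.006},{"hand": 1,"tx": 0.0443,"ty": -0.14,"tz": -0.03,"turn": 0.006},{"hand": 1,"tx": 0.0443,"ty": -0.154,"tz": -0.09,"turn": 0.006},{"hand": 1,"tx": 0.0443,"ty": -0.154,"tz": -0.15,"turn": 0.006},{"hand": 1,"tx": 0.0443,"ty": -0.154,"tz": -0.19,"turn": 0.006},{"hand": 1,"tx": 0.0443,"ty": -0.154,"tz": -0.205,"turn": 0.006},{"hand": 1,"tx": 0.0443,"ty": -0.154,"tz": -0.205,"turn": 0.006},{"hand": 1,"tx": 0.0443,"ty": -0.154,"tz": -0.205,"turn": 0.006},{"hand": 1,"tx": 0.0443,"ty": -0.154,"tz": -0.205,"turn": 0.006}]}}

```text
time_s: 9.9
tcp_pos: [0.4972, -0.086, 0.1315]
eef_rot: [-179.8, -0.0, -74.5]
contact_force: [0.2, -0.1, -4.8]
gripper_width: 0.0538
gripper_force: 50.0
```

Run:
```python
from fit import *
f,K,D,T,s=cap('wrist');p=s['tcp_pos'];print(p,s['eef_rot'],s['contact_force'],s['moment']);v=(K,D,T);z0=p[2]-.0797
g=cv2.resize(f[...,::-1],None,fx=4,fy=4,interpolation=3)
def dr(P,col): cv2.polylines(g,[((proj(P,*v)+.5)*4).astype(np.int32)],True,col,1)
dr(sq(.496,-.0867,np.radians(26.2),.05,.03),(0,255,0))
for z in (0,.06): dr(sq(p[0],p[1],np.radians(26.2),.03,z0+z),(255,255,0))
c=proj([[.496,-.0867,.08]],*v)[0]*4;y,x=max(int(c[1])-400,0),max(int(c[0])-300,0);cv2.imwrite('pics/o4.png',g[y:y+600,x:x+600])
```

```text
[ 0.49717654 -0.08600204  0.13152863] [-1.79837543e+02 -2.92907909e-02 -7.44939725e+01] [ 0.17590739 -0.12418265 -4.80626914] [0.03598362 0.00364542 0.0702113 ]
```

View pics/o4.png

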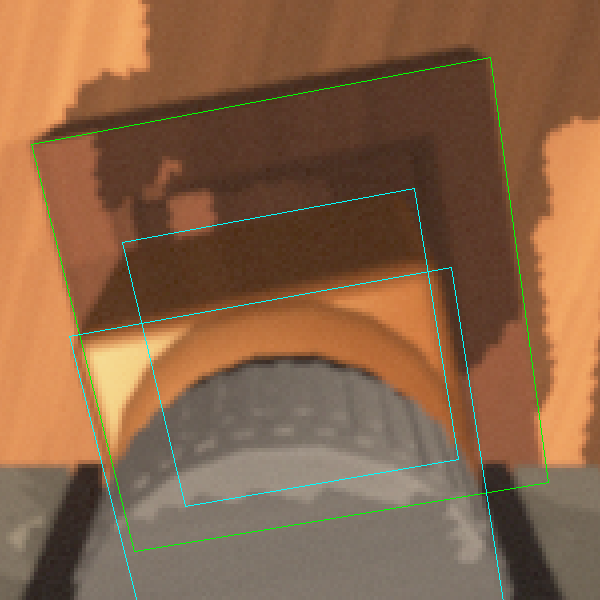

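The nest outline now agrees with the picture: its corners are at (35,140) and (490,58). The jar sits over the pocket within a couple of mm, so I descend and watch the force.

>>> {"api": "drive_tool", "payload": {"commands": [{"hand": 1,"tx": -0.001,"ty": -0.001,"tz": -0.02,"turn": 0},{"hand": 1,"tx": -0.001,"ty": -0.001,"tz": -0.03,"turn": 0},{"hand": 1,"tx": -0.001,"ty": -0.001,"tz": -0.04,"turn": 0},{"hand": 1,"tx": -0.001,"ty": -0.001,"tz": -0.045,"turn": 0},{"hand": 1,"tx": -0.001,"ty": -0.001,"tz": -0.05,"turn": 0},{"hand": 1,"tx": -0.001,"ty": -0.001,"tz": -0.05,"turn": 0}]}}

```text
time_s: 10.55
tcp_pos: [0.4952, -0.0869, 0.0995]
eef_rot: [180.0, 0.0, -74.5]
contact_force: [-0.6, -0.7, -5.1]
gripper_width: 0.0542
gripper_force: 50.0
```

>>> {"api": "drive_tool", "payload": {"commands": [{"hand": 1,"tx": 0,"ty": 0,"tz": -0.007,"turn": 0},{"hand": 1,"tx": 0,"ty": 0,"tz": -0.014,"turn": 0},{"hand": 1,"tx": 0,"ty": 0,"tz": -0.019,"turn": 0},{"hand": 1,"tx": 0,"ty": 0,"tz": -0.019,"turn": 0},{"hand": 1,"tx": 0,"ty": 0,"tz": -0.019,"turn": 0}]}}

```text
time_s: 11.05
tcp_pos: [0.4955, -0.0869, 0.0886]
eef_rot: [-180.0, -0.0, -74.5]
contact_force: [1.0, -0.6, -3.7]
gripper_width: 0.0543
gripper_force: 50.0
```

>>> {"api": "drive_tool", "payload": {"commands": [{"hand": 1,"tx": 0,"ty": 0,"tz": -0.0025,"turn": 0},{"hand": 1,"tx": 0,"ty": 0,"tz": -0.0025,"turn": 0},{"hand": 1,"tx": 0,"ty": 0,"tz": -0.0025,"turn": 0}]}}

```text
time_s: 11.35
tcp_pos: [0.4957, -0.0869, 0.0873]
eef_rot: [-180.0, -0.0, -74.5]
contact_force: [0.6, 0.3, -0.2]
gripper_width: 0.0541
gripper_force: 50.0
```

>>> {"api": "drive_tool", "payload": {"commands": [{"hand": 1,"tx": 0,"ty": 0,"tz": 0,"turn": 0},{"hand": 1,"tx": 0,"ty": 0,"tz": 0,"turn": 0.05},{"hand": 1,"tx": 0,"ty": 0,"tz": 0,"turn": 0.1},{"hand": 1,"tx": 0,"ty": 0,"tz": 0,"turn": 0.15},{"hand": 1,"tx": 0,"ty": 0,"tz": 0,"turn": 0.2},{"hand": 1,"tx": 0,"ty": 0,"tz": 0,"turn": 0.25},{"hand": 1,"tx": 0,"ty": 0,"tz": 0,"turn": 0.3},{"hand": 1,"tx": 0,"ty": 0,"tz": 0,"turn": 0.3}], "grip_force": 60}}

```text
time_s: 12.15
tcp_pos: [0.4966, -0.0865, 0.0874]
eef_rot: [-179.9, -0.1, -47.5]
contact_force: [5.0, 0.3, -0.7]
gripper_width: 0.0545
gripper_force: 60.0
```

Run:
```python
from h import *
s=r.get_state();print(s['tcp_pos'],s['eef_rot'],s['contact_force'],s['moment'],s['time_s'],s['joints'])
```

```text
[ 0.49660397 -0.08654612  0.08742007] [-1.79878907e+02 -7.12394659e-02 -4.74724315e+01] [ 5.04945912  0.30307448 -0.65990403] [ 0.4121473  -1.28584255 -0.24142569] 12.15 [ 1.24787825e+01  1.25190561e+01 -3.12402523e+01  1.42816971e-03
 -4.61002016e+01  3.00478723e+01]
```

>>> {"api": "drive_tool", "payload": {"commands": [{"hand": 1,"tx": 0,"ty": 0,"tz": 0,"turn": 0.06},{"hand": 1,"tx": 0,"ty": 0,"tz": 0,"turn": 0.13},{"hand": 1,"tx": 0,"ty": 0,"tz": 0,"turn": 0.2},{"hand": 1,"tx": 0,"ty": 0,"tz": 0,"turn": 0.27},{"hand": 1,"tx": 0,"ty": 0,"tz": 0,"turn": 0.34},{"hand": 1,"tx": 0,"ty": 0,"tz": 0,"turn": 0.41},{"hand": 1,"tx": 0,"ty": 0,"tz": 0,"turn": 0.48},{"hand": 1,"tx": 0,"ty": 0,"tz": 0,"turn": 0.55},{"hand": 1,"tx": 0,"ty": 0,"tz": 0,"turn": 0.59},{"hand": 1,"tx": 0,"ty": 0,"tz": 0,"turn": 0.59}]}}

```text
time_s: 13.15
tcp_pos: [0.4969, -0.0858, 0.0877]
eef_rot: [-179.9, -0.2, 5.5]
contact_force: [2.6, 5.8, 2.0]
gripper_width: 0.0541
gripper_force: 60.0
```

Run:
```python
from fit import *
s=r.get_state();print(s['tcp_pos'],s['eef_rot'],s['contact_force'],s['moment'],s['time_s'])
for n in ('side','top'):
    f,K,D,T,s=cap(n);v=(K,D,T)
    c=mask('cap',n,v,(.496,-.087),.1); j=mask('jar',n,v,(.496,-.087),.06)
    if c is not None: print(n,'cap',fit(lambda u:capparts(u,.008),[(v,c)],(.496,-.087),[0]))
    cv2.imwrite(f'pics/t_{n}.png',f[...,::-1])
a=cv2.imread('pics/t_side.png');cv2.imwrite('pics/t.png',cv2.resize(a[130:258,220:360],None,fx=4,fy=4,interpolation=3))
```

```text
[ 0.49690505 -0.0858437   0.08769144] [-179.93606083   -0.1874762     5.54533086] [2.59525985 5.84416279 1.95981427] [ 2.13679665 -0.80013242 -0.26952889] 13.15
```

View pics/t.png

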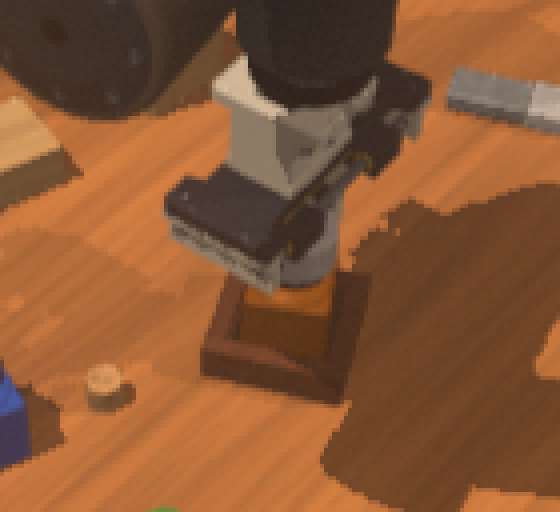

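The jar is seated in the nest with the cap gripped at (305,262) and no tilt visible. I'll lift a little to test whether the lugs are free.

>>> {"api": "drive_tool", "payload": {"commands": [{"hand": 1,"tx": 0,"ty": 0,"tz": 0.003,"turn": 0},{"hand": 1,"tx": 0,"ty": 0,"tz": 0.006,"turn": 0},{"hand": 1,"tx": 0,"ty": 0,"tz": 0.008,"turn": 0},{"hand": 1,"tx": 0,"ty": 0,"tz": 0.008,"turn": 0},{"hand": 1,"tx": 0,"ty": 0,"tz": 0.008,"turn": 0}]}}

```text
time_s: 13.95
tcp_pos: [0.4957, -0.0871, 0.0922]
eef_rot: [180.0, -0.0, 5.6]
contact_force: [1.0, 1.3, -0.3]
gripper_width: 0.0542
gripper_force: 60.0
```

>>> {"api": "drive_tool", "payload": {"commands": [{"hand": 1,"tx": 0,"ty": 0,"tz": 0.01,"turn": 0},{"hand": 1,"tx": 0,"ty": 0,"tz": 0.02,"turn": 0},{"hand": 1,"tx": 0,"ty": 0,"tz": 0.03,"turn": 0},{"hand": 1,"tx": 0,"ty": 0,"tz": 0.04,"turn": 0},{"hand": 1,"tx": 0,"ty": 0,"tz": 0.05,"turn": 0},{"hand": 1,"tx": 0,"ty": 0,"tz": 0.055,"turn": 0},{"hand": 1,"tx": 0,"ty": 0,"tz": 0.055,"turn": 0},{"hand": 1,"tx": 0,"ty": 0,"tz": 0.055,"turn": 0}]}}

```text
time_s: 14.75
tcp_pos: [0.4952, -0.0869, 0.1247]
eef_rot: [-180.0, 0.0, 5.6]
contact_force: [0.4, -0.3, -0.2]
gripper_width: 0.0539
gripper_force: 60.0
```

Run:
```python
from fit import *
s=r.get_state();print(s['tcp_pos'],s['eef_rot'],s['contact_force'],s['time_s'],s['gripper_width'],s['gripper_force'])
f=cap('side')[0];g=cap('wrist')[0]
a=cv2.resize(f[130:258,220:360],(400,366),interpolation=3);b=cv2.resize(g,(400,300),interpolation=3)
cv2.imwrite('pics/e.png',np.hstack([a,cv2.copyMakeBorder(b,0,66,0,0,0)])[...,::-1])
```

```text
[ 0.49520857 -0.08689213  0.12474654] [-1.79996398e+02  5.98233955e-03  5.56486725e+00] [ 0.38617678 -0.25866003 -0.19664044] 14.75 0.0538867821515204 59.99975529033691
```

View pics/e.png

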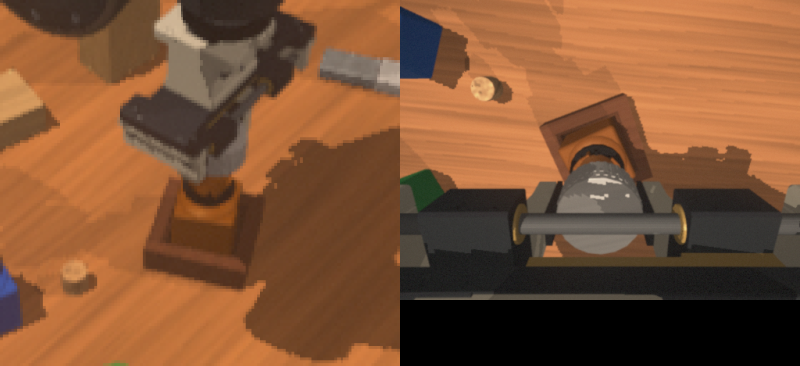

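The cap is lifted, with its lower edge about 20 mm clear of the rim. The jar stands in the nest with its neck and black collar visible at (207,195). The force is near zero.

```bash
python3 -c "
from plant import r
print(r.close_job())"
```

```text
the job is handed in; nothing more can be done
None
```

The jar is standing in the nest, the cap is unscrewed and held level about 2 cm above the rim, and the job is handed in at about 15 s; no verdict came back.

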